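Raise the enclosure window to the mark

TASK

Push the counterweighted window of the dust enclosure up from beneath its lip until the lip is level with the black height mark on the post, without running it past the mark, then take the hand away. Push with the fingers under the lip only: do not grip the lip or press on its top, and leave the jar, the sample carrier and the steel weight where they stand.

Things in the scene. Friction and masses are not known exactly. Their poses are not given: they have to be found in the camera images.
- enclosure: Clear-walled dust enclosure, aluminium posts, fixed; 300 wide, 190 deep, 505 high. Origin on the table under the middle of the window, in its plane; x points into the enclosure (away from the robot side), y along the window, z up. Front posts 34 (x) by 30 (y), centred at y = +135 and -135. The window, 232 wide, 12 thick, slides straight up between them.
- window (a joint): Height of the window in m, growing upward: 0 lowest (middle of the lip 75 mm above the table), 0.235 at its upper stop. The window weighs about 0.8 kg but is counterweighted: it stays where it is left and moves against 2 to 5 N of friction, without springing.
- lip_edge (a point): Middle of the front edge of the window's lip, half-way up it (enclosure x = -52, y = 0). The lip is a plain aluminium ledge on the window's lower edge, standing out 46 from it towards the robot, 200 long along y, 14 thick: underside 7 below this point, then open space down to the table. Its top is covered by a 4 thick rubber strip.
- mark_edge (a point): Middle of the front edge of the height mark: a black clamp fixed on the enclosure's left (+y) front post, with a flat tongue 26 wide and 14 thick standing forward as far as the lip does. The lip is level with the mark when this point and lip_edge have the same height.
- jar: Bystander: glass jar with white cap, 44 in diameter, 65 high, standing loose; origin at the centre of its underside.
- carrier: Bystander: flat square sample carrier with a white lid, 64 by 64, 26 high, loose; origin at the centre of its underside.
- weight: Bystander: turned steel weight with a knob, 38 in diameter, 55 high, loose; origin at the centre of its underside.

How it is judged:
On the way, in this order (a step that is already met when the one before it is completed fails the run):
1. the fingers push the lip up from beneath: they bear on the lip while the window has risen 30 mm and is still below the mark (contact force between the fingers and lip above 0.5 N and distance of lip_edge from where it was at the start of the episode above 0.03 m and z of lip_edge in the frame of mark_edge below -0.012 m), for 0.05 s.
2. the lip comes level with the mark (z of lip_edge in the frame of mark_edge between -0.01 and 0.01 m), for 0.2 s.
At the end, for the whole second after the job is handed in: The lip's front edge is within 10 mm of the height of the mark, the window is at rest there by itself, and the jar, the carrier and the weight are within 20 mm of where they stood (all of step 2 and velocity of joint window between -0.005 and 0.005 m/s and distance of each of jar, carrier, weight from where it was at the start of the episode below 0.02 m); the robot touches nothing.
It fails at once if the window is run more than 20 mm past the mark (z of lip_edge in the frame of mark_edge above 0.02 m).
It fails at once if the lip is gripped or its top pressed (over 4 N on the rubber strip on top of it) (contact force between any of the fingers, the arm and lip_top above 4 N).
It fails at once if the jar, the carrier or the weight is pushed, lifted or carried more than 20 mm (distance of any of jar, carrier, weight from where it was at the start of the episode above 0.02 m).
It fails at once if the jar, the carrier or the weight is tipped over (angle between any of jar, carrier, weight's own z axis and vertical above 0.35 rad).
It also fails if it takes over 40 s, if anything falls off the work surface, if the arm or the gripper's body presses on something with over 40 N, if the wrist force passes 120 N, or if a joint passes its speed limit or range.

ROBOT

A 7-joint arm with a two-finger parallel gripper is mounted at the origin on the work surface. World frame = base frame: x ahead of the robot, y to its left, z up, the work surface at z = 0. Lengths are in m, angles in rad, forces in N, time in s.
With the tool pointing down it reaches from about 0.375 to 0.925 m from the base axis. Payload 3.1 kg.
Tool frame: the origin (TCP) lies at the centre of the arm's flange, where the gripper is bolted on; the fingertips stand 173 mm ahead of it and the grasp point (between the pads) lies 155 mm ahead of it (arm.nose_length is the distance from the TCP to the fingertips, in m); z points along the fingers, y is the line along which they close (so a half turn about z gives the same grasp; the last joint's range is limited). The gripper opens to 85 mm and grips with 20 to 120 N. Pads are 22 mm wide; open, the fingers measure 114 mm over their backs; the gripper's body (76 mm by 85 mm) begins 54 mm behind the grasp point. The pads swing forward as they close: fully open they stand 13 mm farther back than shut.
Start: joints at [1.227, 0.383, 0.044, 1.598, -0.018, 1.161, -0.05], TCP at [0.158, -0.63, 0.405] pointing down, gripper open.
Joint ranges: [-2.61, 2.61], [-0.41, 2.15], [-1.48, 1.57], [0, 2.5], [-1.57, 4.71], [0.05, 1.97], [-2.85, 2.85]. Speed limits (rad/s): [2.79, 2.79, 3.14, 3.14, 3.14, 3.14, 3.14].

INTERFACE

Orientations are given as a unit quaternion [w, x, y, z].
In Python, from station import arm gives the robot as it stands.
- The arm moves only by the tool send_rows, never from a script. Its argument "commands" is a list that holds one entry, the list of rows, each a list of 5 numbers: the shift along the tool's x, y, z as a fraction of full scale, then the turn about the tool's z as a fraction of full scale, then the closure, from 0 (fully open) to 1 (shut). A call has 1 to 10 rows; each row shifts and turns the commanded pose from where the row before left it, along the tool's axes as they then stand; what a row does not reach is not made up. Full scale, the value 1, is 0.03 m for a shift and 0.15 rad for a turn. A row lasts 1/10 s, in which the tool goes at most 50 mm and 8.59 degrees, less where a joint would pass 70% of its speed; a pose out of reach is approached as far as the arm can. A call with a number of a shift or a turn outside -1 to 1 is refused whole. A call with a gripper value outside its range is refused whole. The fingers move at their own pace and stop on an object; "grip_force" is the grip in N (left out, the last holds). Time passes only in rows, so rows that do not move let the fingers close. It gives the time, the measured TCP pose, the force, the opening and the grip force at its end, in the units of the state.
- arm.get_obs(): the state, without advancing time (a new reading comes with each control period).
- arm.snapshot(name): name is "scene" or "top" or "wrist"; returns the picture (400x640x3 uint8, red, green, blue); there is no depth.
- arm.get_calibration(name): a dict with "fx", "fy", "cx", "cy" (pixels), "k1" (the pictures are not rectified: a ray, as slopes to the right and down, at radius r is drawn at 1 + k1 r^2 times it, then the intrinsics apply), "view" (4x4, takes a point from world to camera coordinates). Camera axes: x right, y down, z forward; pixel columns grow to the right and rows downward; lengths in m; the calibration is good to about 2 mm. A picture is of the moment at which its call begins: read the wrist's pose just before it. get_calibration takes no time and is no camera call; for the wrist camera it gives the pose at the moment of the call.
- arm.close_job(): hands the job in; it is judged then, once.
The state is a dict: "clock": time; "qpos": joint angles; "qvel": joint speeds; "joint_efforts": joint torques, N m; "tool_pos": TCP position; "tcp_rot": TCP orientation; "ft_force": force on the tool from outside, world axes, zero at the start; "torque": the same for the moment, N m; "opening": finger opening in m; "gripper_force": force on a finger pad.
Only numpy, scipy, OpenCV 4.12 (cv2) and the standard library are available. Lean on these libraries where they do the work, as an engineer would, in place of code of your own. Each camera call takes 0.05 s, during which the arm holds its last target. There are 200 camera calls.

## Working session

There is one attempt and no reset: what is moved stays moved. The work goes in short steps, Python scripts to look and compute and a tool call to move; the robot and the scene stay as the last step left them, time stands still between calls to the robot, and variables do not carry over. Pictures are saved under pics/ and viewed, at most 10 in all, crops included, and the job is handed in when it is done.

Besides the shell and the picture viewer there is one more tool, called after ">>>" as name([rows], argument=value, ...), one row to a line, values as JSON. send_rows: Moves the arm, as the interface text tells. Its arguments: {"type":"object","properties":{"commands":{"type":"array"},"grip_force":{"type":"number"}},"required":["commands"]}

```bash
mkdir -p pics
python3 - <<'E'
from station import arm
import cv2,numpy as np
for n in ("scene","top"):
    cv2.imwrite(f"pics/{n}0.png",arm.snapshot(n)[:,:,::-1])
    c=arm.get_calibration(n);print(n,c['fx'],c['cx'],c['cy'],c['k1'],np.round(c['view'],3).tolist())
o=arm.get_obs();print(o['tool_pos'],o['tcp_rot'],o['opening'],o['clock'])
E
```

```text
scene 501.5366421525387 317.3390037857618 199.2332877700319 -0.0613995111311247 [[0.022, -1.0, -0.0, 0.069], [-0.851, -0.018, -0.525, 0.661], [0.525, 0.011, -0.851, 0.931], [0.0, 0.0, 0.0, 1.0]]
top 384.30340330999275 321.08376956333524 189.62949641293116 0.02236480217272791 [[-0.013, -1.0, 0.008, 0.079], [-0.995, 0.013, -0.096, 0.654], [0.096, -0.009, -0.995, 1.2], [0.0, 0.0, 0.0, 1.0]]
[ 0.15806592 -0.63003309  0.40336928] [-1.21331176e-03  9.92451904e-01  1.22628246e-01 -2.44183819e-04] 0.08541499108765375 0.1
```

View pics/scene0.png

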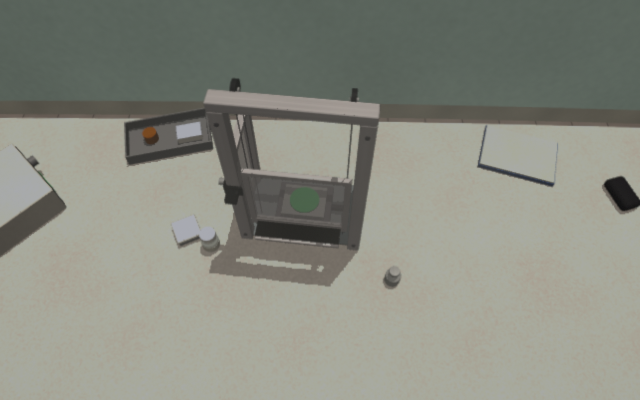

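View pics/top0.png

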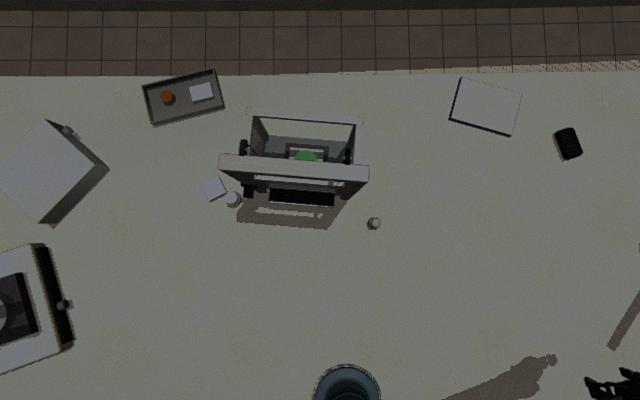

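The scene shows the enclosure straight ahead: black lip strip near (298,232) and black mark on the left post near (232,190). The jar (208,238) and carrier (186,230) are left of it and the weight (393,275) is to the right. I'll enlarge for pixel positions.

Run:
```python
import cv2
a=cv2.imread("pics/scene0.png")[160:290,170:420];b=cv2.imread("pics/top0.png")[140:240,190:390]
f=lambda i,s:cv2.convertScaleAbs(cv2.resize(i,None,fx=s,fy=s,interpolation=cv2.INTER_CUBIC),alpha=1.5)
cv2.imwrite("pics/sc.png",f(a,3.2));cv2.imwrite("pics/tc.png",f(b,4))
```

```text
(no output)
```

View pics/sc.png

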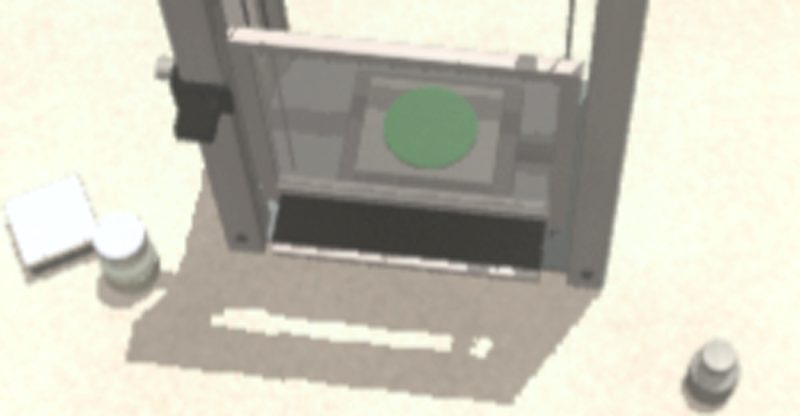

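View pics/tc.png

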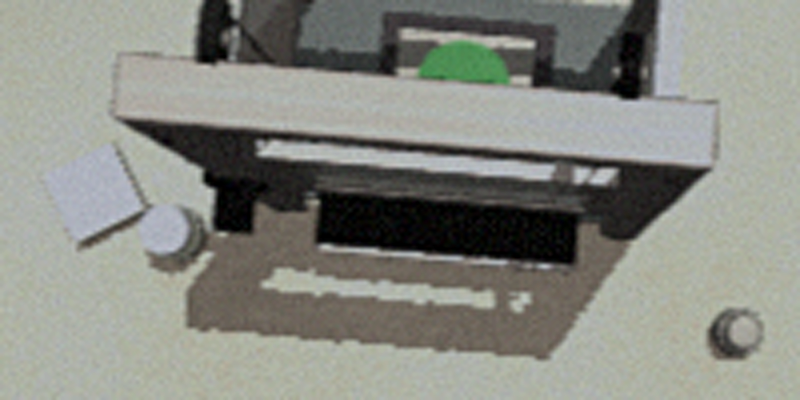

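In the crops, the strip's front corners are at about (272,243) and (541,268) in sc.png and (317,243) and (576,263) in tc.png. The mark tongue's front is at about y=138 in sc.png and y=231 in tc.png. I'll triangulate from these, and check the public interface, because the tool points straight down and rows can't tilt it.

```bash
cat > h.py <<'E'
from station import arm
import numpy as np,cv2
def ray(n,u,v,c=None):
    c=c or arm.get_calibration(n);V=np.array(c['view'])
    x=np.array([(u-c['cx'])/c['fx'],(v-c['cy'])/c['fy']]);p=x.copy()
    for _ in range(8): p=x/(1+c['k1']*(p@p))
    R=V[:3,:3];d=R.T@np.array([*p,1]);return -R.T@V[:3,3],d/np.linalg.norm(d)
def tri(a,b):
    M=0;r=0
    for o,d in(a,b):
        P=np.eye(3)-np.outer(d,d);M=M+P;r=r+P@o
    X=np.linalg.solve(M,r);e=sum(np.linalg.norm((np.eye(3)-np.outer(d,d))@(X-o)) for o,d in(a,b));return X,e
S=lambda u,v:ray('scene',170+u/3.2,160+v/3.2)
T=lambda u,v:ray('top',190+u/4,140+v/4)
def pl(r,z): o,d=r;return o+d*(z-o[2])/d[2]
E
python3 - <<'E'
from h import *
np.set_printoptions(precision=4,suppress=True)
print([a for a in dir(arm) if not a.startswith('_')],arm.nose_length)
print('cams',S(0,0)[0],T(0,0)[0])
for n,s,t in [('FL',(272,243),(317,243)),('FR',(541,268),(576,263)),('BL',(278,194),(318,196)),('BR',(546,214),(578,212)),('markL',(180,138),(215,231)),('markR',(212,140),(252,232)),('markLtop',(177,112),(215,231))]:
    print(n,*tri(S(*s),T(*t)))
print('jar',pl(S(122,230),.065),pl(T(167,228),.065));print('car',pl(S(53,215),.026),pl(T(95,192),.026));print('wt',pl(S(717,355),.055),pl(T(742,328),.055))
E
```

```text
['PlanningError', 'close_job', 'get_calibration', 'get_obs', 'nose_length', 'snapshot'] 0.1734
cams [0.0716 0.0703 1.1393] [0.5362 0.0812 1.2568]
FL [0.6175 0.2297 0.0846] 0.0004181896733270813
FR [0.5995 0.0316 0.0881] 0.0011330831178117508
BL [0.6523 0.2271 0.0967] 4.747581123494035e-05
BR [0.6373 0.0292 0.1012] 0.0027529585574711706
markL [0.616  0.2764 0.2353] 0.003303002188329833
markR [0.615  0.2534 0.2351] 0.00019343361412624038
markLtop [0.6131 0.2707 0.2723] 0.0003856367121103627
jar [0.6361 0.3478 0.065 ] [0.632  0.3479 0.065 ]
car [0.6686 0.4147 0.026 ] [0.6649 0.4144 0.026 ]
wt [ 0.5478 -0.0989  0.055 ] [ 0.5489 -0.0977  0.055 ]
```

The lip's front is near x 0.61, y 0.13 and z 0.08, and the mark is near z 0.24. Pushing from beneath needs the fingers near horizontal, but the tool points down and rows only shift it or turn it about its own z. The text says an out-of-reach pose is "approached as far as the arm can", so I'll check in free space how the arm behaves at the edge of its reach.

>>> send_rows([
  [[0,0,-1,0,1],[0,0,-1,0,1],[0,0,-1,0,1],[0,0,-1,0,1],[0,0,-1,0,1],[0,0,-1,0,1],[0,0,-1,0,1],[0,0,-1,0,1],[0,0,-1,0,1],[0,0,-1,0,1]],
])

```text
clock: 1.1
tool_pos: [0.1581, -0.6304, 0.7051]
tcp_rot: [-0.001, 0.992, 0.123, -0.0]
ft_force: [-0.2, 0.5, -0.4]
opening: -0.0
gripper_force: 0.0
```

>>> send_rows([
  [[0,0.5,-1,0,1],[0,0.5,-1,0,1],[0,0.5,-1,0,1],[0,0.5,-1,0,1],[0,0.5,-1,0,1],[0,0.5,-1,0,1]],
])

```text
clock: 1.7
tool_pos: [0.1685, -0.6706, 0.8228]
tcp_rot: [0.044, 0.991, 0.122, 0.005]
ft_force: [0.6, 0.1, -0.4]
opening: 0.0
gripper_force: 0.0
```

```bash
python3 -c "
from h import *
o=arm.get_obs();print(o['qpos'],o['tool_pos'],o['tcp_rot'],o['clock'])"
```

```text
[ 1.15138812  0.48909752  0.26679199  0.60854047 -0.13977676  1.96626009
 -0.00226272] [ 0.16846773 -0.67064836  0.82275406] [0.04387344 0.99148847 0.12246713 0.00524669] 1.7
```

The arm tilts once joint 6 reaches its limit. Next I'll check whether that tilt grows and persists.

>>> send_rows([
  [[0,0.5,-1,0,1],[0,0.5,-1,0,1],[0,0.5,-1,0,1],[0,0.5,-1,0,1],[0,0.5,-1,0,1],[0,0.5,-1,0,1]],
])

```text
clock: 2.3
tool_pos: [0.1623, -0.6473, 0.8974]
tcp_rot: [0.123, 0.985, 0.122, 0.015]
ft_force: [0.7, -0.2, -0.3]
opening: 0.0002
gripper_force: 0.0
```

>>> send_rows([
  [[0,0,1,0,1],[0,0,1,0,1],[0,0,1,0,1],[0,0,1,0,1]],
])

```text
clock: 2.7
tool_pos: [0.1694, -0.6758, 0.7796]
tcp_rot: [0.122, 0.985, 0.122, 0.015]
ft_force: [0.6, 0.4, -0.8]
opening: 0.0001
gripper_force: 0.0
```

```bash
python3 -c "
from h import *
from scipy.spatial.transform import Rotation as R
o=arm.get_obs();q=o['tcp_rot'];print(o['qpos'],o['tool_pos'],R.from_quat([*q[1:],q[0]]).as_matrix().round(3),o['clock'])"
```

```text
[ 1.08608018  0.38080816  0.30471566  0.86911509 -0.12048386  1.65820796
  0.00568193] [ 0.16941837 -0.67583394  0.77963195] [[ 0.97   0.236  0.06 ]
 [ 0.243 -0.94  -0.237]
 [ 0.001  0.245 -0.97 ]] 2.7
```

The tilt persists, so I can tip the tool up enough to get the fingers under the lip. I still need to know which tilts are possible low down near the lip. The joint data look like an xArm7, so I'll test that kinematic model against the readings.

```bash
cat > kin.py <<'E'
import numpy as np
from scipy.optimize import least_squares
from scipy.spatial.transform import Rotation as R
DH=[(0,0,.267),(-np.pi/2,0,0),(np.pi/2,0,.293),(np.pi/2,.0525,0),(np.pi/2,.0775,.3425),(np.pi/2,0,0),(-np.pi/2,.076,.097)]
lo=np.array([-2.61,-.41,-1.48,0,-1.57,.05,-2.85]);hi=np.array([2.61,2.15,1.57,2.5,4.71,1.97,2.85])
def fk(q,all=False):
    T=np.eye(4);L=[]
    for (al,a,d),t in zip(DH,q):
        c,s,ca,sa=np.cos(t),np.sin(t),np.cos(al),np.sin(al)
        T=T@np.array([[c,-s,0,a],[s*ca,c*ca,-sa,-d*sa],[s*sa,c*sa,ca,d*ca],[0,0,0,1]]);L.append(T)
    return L if all else T
E
python3 - <<'E'
from kin import *
np.set_printoptions(precision=4,suppress=True)
for q in ([1.227,.383,.044,1.598,-.018,1.161,-.05],[1.08608018,.38080816,.30471566,.86911509,-.12048386,1.65820796,.00568193]):
    T=fk(q);print(T,np.hypot(*T[:2,3]),np.degrees(np.arctan2(T[1,3],T[0,3])))
print([np.hypot(.158,.63),.405],[np.hypot(.1694,.6758),.7796],np.degrees(np.arctan2(-.6758,.1694)))
E
```

```text
[[ 0.2438  0.9697  0.0163  0.178 ]
 [ 0.9683 -0.2443  0.0519  0.5597]
 [ 0.0543  0.0032 -0.9985  0.3799]
 [ 0.      0.      0.      1.    ]] 0.5873342331570075 72.3563513841587
[[-0.0032  0.9941 -0.1082  0.0651]
 [ 0.415  -0.0971 -0.9046  0.3232]
 [-0.9098 -0.0478 -0.4123  0.1505]
 [ 0.      0.      0.      1.    ]] 0.32966463025008347 78.60580543296459
[np.float64(0.6495105849791826), 0.405] [np.float64(0.6967079732570884), 0.7796] -75.92785442609791
```

Not an xArm7. A planar fit suggests a spherical-wrist arm with L1≈0.46, L2≈0.52, D≈0.135 and h≈0.32, so I'll fit that in 3D and look for reachable final poses.

```bash
cat > kin.py <<'E'
import numpy as np, itertools
from scipy.optimize import least_squares
from scipy.spatial.transform import Rotation as R
lo=np.array([-2.61,-.41,-1.48,0,-1.57,.05,-2.85]);hi=np.array([2.61,2.15,1.57,2.5,4.71,1.97,2.85])
ez=np.array([0,0,1.])
def fk(q,s,p,full=False):
    h,L1,L2,D,off,off7=p
    A=R.from_euler('ZYZ',[s[0]*q[0]+off,q[1],s[1]*q[2]]);B=A*R.from_euler('YZ',[q[3],s[2]*q[4]]);C=B*R.from_euler('YZ',[q[5],s[3]*q[6]+off7])
    e=ez*h+L1*A.apply(ez);w=e+L2*B.apply(ez);t=w+D*C.apply(ez)
    return (e,w,t,C) if full else (t,C)
OBS=[([1.227,.383,.044,1.598,-.018,1.161,-.05],[.158,-.630,.405],[-.0012,.99245,.12263,-.00024]),
([1.15138812,.48909752,.26679199,.60854047,-.13977676,1.96626009,-.00226272],[.16846773,-.67064836,.82275406],[.04387344,.99148847,.12246713,.00524669]),
([1.08608018,.38080816,.30471566,.86911509,-.12048386,1.65820796,.00568193],[.16941837,-.67583394,.77963195],[.122,.985,.122,.015])]
E
python3 - <<'E'
from kin import *
best=[]
for s in itertools.product((1,-1),repeat=4):
  for o0,o7 in itertools.product((0,1.57,-1.57,3.14),repeat=2):
    def f(p):
        r=[]
        for q,t,Q in OBS:
            T,C=fk(q,s,p);r+=list(T-t)+list(.3*(C.inv()*R.from_quat([*Q[1:],Q[0]])).as_rotvec())
        return r
    z=least_squares(f,[.316,.464,.519,.135,o0,o7]);best.append((z.cost,s,z.x.round(4).tolist()))
best.sort(key=lambda b:b[0])
for b in best[:5]:print(b)
E
```

```text
(np.float64(1.4526995020518544e-05), (-1, -1, -1, -1), [0.3079, 0.4909, 0.5081, 0.1557, -0.0598, -4.7718])
(np.float64(1.4526995020518902e-05), (-1, -1, -1, -1), [0.3079, 0.4909, 0.5081, 0.1557, -0.0598, 1.5114])
(np.float64(1.4526995020518973e-05), (-1, -1, -1, -1), [0.3079, 0.4909, 0.5081, 0.1557, -0.0598, 1.5114])
(np.float64(1.4526995020519092e-05), (-1, -1, -1, -1), [0.3079, 0.4909, 0.5081, 0.1557, -0.0598, 1.5114])
(np.float64(1.4526995020519129e-05), (-1, -1, -1, -1), [0.3079, 0.4909, 0.5081, 0.1557, -0.0598, 1.5114])
```

```bash
cat >> kin.py <<'E'
S4=(-1,-1,-1,-1);P=[.3079,.4909,.5081,.1557,-.0598,1.5114]
def Rtool(beta,head,roll=0):
    z=np.array([np.sin(beta)*np.cos(head),np.sin(beta)*np.sin(head),-np.cos(beta)])
    x=np.cross(z,ez)*-1;x/=np.linalg.norm(x);y=np.cross(z,x)
    return R.from_matrix(np.c_[x,y,z])*R.from_euler('z',roll)
def step(q,t,C,wr=.3,lim=.2):
    q=np.clip(q,lo+1e-6,hi-1e-6)
    def f(n):
        T,B=fk(n,S4,P);return np.r_[T-t,wr*(B.inv()*C).as_rotvec(),.003*(n-q)]
    return least_squares(f,q,bounds=(np.maximum(lo,q-lim),np.minimum(hi,q+lim)),max_nfev=30).x
E
python3 - <<'E'
from kin import *
np.set_printoptions(precision=2,suppress=True)
rng=np.random.default_rng(0)
for beta in(.9,1.1,1.3,1.45):
    # tip 25 mm past lip front edge, finger top face touching lip underside corner
    z=np.array([np.sin(beta),-.09*np.sin(beta),-np.cos(beta)]);n=np.array([np.cos(beta),0,np.sin(beta)])
    corner=np.array([.608,.13,.066]);t=corner-n*.016-z*(.173-.025)
    sols=[]
    for k in range(60):
        q0=rng.uniform(lo,hi);
        for roll in(0,):
            C=Rtool(beta,-.09,rng.choice([0,1.57,-1.57,3.14]))
            s=least_squares(lambda q:np.r_[fk(q,S4,P)[0]-t,.3*(fk(q,S4,P)[1].inv()*C).as_rotvec()],q0,bounds=(lo,hi))
            if s.cost<1e-8:
                e,w,_,_=fk(s.x,S4,P,True);sols.append((e[2],w[2],s.x,e))
    print('beta',beta,'tcp',t,len(sols))
    for s in sorted(sols,key=lambda s:-s[0])[:6]:print('  elbow z %.2f wrist z %.2f'%s[:2],s[2],s[3])
E
```

```text
beta 0.9 tcp [0.48 0.14 0.15] 41
  elbow z 0.73 wrist z 0.24 [-0.49  0.53  0.04  2.33  2.51  0.65  0.13] [0.23 0.1  0.73]
  elbow z 0.73 wrist z 0.24 [-0.5   0.53  0.05  2.33  2.51  0.65  0.13] [0.23 0.11 0.73]
  elbow z 0.73 wrist z 0.24 [-0.6   0.54  0.16  2.33  2.55  0.62  0.06] [0.22 0.13 0.73]
  elbow z 0.73 wrist z 0.24 [-0.26  0.55 -0.21  2.33  2.45  0.72  0.28] [0.25 0.05 0.73]
  elbow z 0.73 wrist z 0.24 [-0.22  0.55 -0.25  2.33  2.45  0.73 -2.84] [0.25 0.04 0.73]
  elbow z 0.73 wrist z 0.24 [-0.21  0.55 -0.26  2.33  2.44  0.74 -2.84] [0.25 0.04 0.73]
beta 1.1 tcp [0.47 0.14 0.12] 50
  elbow z 0.69 wrist z 0.19 [-0.53  0.67  0.03  2.35  2.58  0.99  1.56] [0.27 0.14 0.69]
  elbow z 0.69 wrist z 0.19 [-0.54  0.67  0.04  2.35  2.58  0.98  1.56] [0.27 0.14 0.69]
  elbow z 0.69 wrist z 0.19 [-0.56  0.67  0.06  2.35  2.58  0.98 -0.02] [0.27 0.15 0.69]
  elbow z 0.69 wrist z 0.19 [-0.65  0.67  0.15  2.35  2.59  0.95  1.49] [0.25 0.17 0.69]
  elbow z 0.69 wrist z 0.19 [-0.33  0.68 -0.17  2.35  2.57  1.05  0.11] [0.3  0.08 0.69]
  elbow z 0.69 wrist z 0.19 [-0.33  0.68 -0.17  2.35  2
[... 468 characters left out ...]
2  2.34  2.57  1.27 -1.72] [0.3  0.2  0.64]
  elbow z 0.63 wrist z 0.13 [-0.75  0.85  0.21  2.34  2.55  1.23  1.36] [0.28 0.23 0.63]
beta 1.45 tcp [0.46 0.14 0.07] 37
  elbow z 0.59 wrist z 0.09 [-0.57  0.96  0.03  2.3   2.57  1.53  1.43] [0.35 0.2  0.59]
  elbow z 0.59 wrist z 0.09 [-0.6   0.96  0.06  2.3   2.56  1.52 -1.73] [0.34 0.21 0.59]
  elbow z 0.59 wrist z 0.09 [-0.44  0.96 -0.08  2.3   2.62  1.58 -1.63] [0.37 0.15 0.59]
  elbow z 0.59 wrist z 0.09 [-0.44  0.96 -0.09  2.3   2.62  1.58 -0.05] [0.37 0.15 0.59]
  elbow z 0.59 wrist z 0.09 [-0.67  0.96  0.12  2.3   2.53  1.49  1.36] [0.33 0.23 0.59]
  elbow z 0.58 wrist z 0.09 [-0.28  0.98 -0.23  2.3   2.68  1.64  1.63] [0.4  0.09 0.58]
```

```bash
cat > sim.py <<'E'
from kin import *
np.set_printoptions(precision=2,suppress=True)
def show(n,q):
    t,C=fk(q,S4,P);z=C.apply(ez);print(n,'tcp',t,'z',z,'tilt %.2f head %.2f'%(np.arccos(-z[2]),np.arctan2(z[1],z[0])),'q',q)
def go(q,target,spd=.04,turn=0,lim=.2):
    for k in range(60):
        t,C=fk(q,S4,P);d=np.array(target)-t;L=np.linalg.norm(d)
        if L<.004:break
        q=step(q,t+d*min(1,spd/L),C,lim=lim)
    return q,k
def turn(q,a):
    n=int(np.ceil(abs(a)/.15))
    for _ in range(n):
        t,C=fk(q,S4,P);q=step(q,t,C*R.from_euler('z',a/n))
    return q
def push(q,d,n):
    for _ in range(n):
        t,C=fk(q,S4,P);q=step(q,t+np.array(d),C)
    return q
E
cat > s1.py <<'E'
from sim import *
q=np.array(OBS[2][0]);show('0',q)
q,k=go(q,[.45,-.45,.75]);q,k2=go(q,[.62,.09,.75]);show(f'A {k+k2}',q)
q0=q
for tr in(0,1.5,-1.5,):
    q=turn(q0,tr);show(f'turn {tr}',q)
    for i in range(4):
        q=push(q,[.02,.003,.035],8);show('B',q)
        if fk(q,S4,P)[1].apply(ez)[2]>-.45:break
    for tg in([.55,.1,.7],[.45,.13,.5],[.42,.14,.35],[.40,.14,.2],[.40,.14,.13]):
        q,k=go(q,tg);show(f'C {k}',q)
E
python3 s1.py
```

```text
0 tcp [ 0.17 -0.68  0.78] z [ 0.05 -0.24 -0.97] tilt 0.25 head -1.38 q [ 1.09  0.38  0.3   0.87 -0.12  1.66  0.01]
A 24 tcp [0.62 0.09 0.75] z [ 0.05 -0.24 -0.97] tilt 0.25 head -1.38 q [-0.09  0.28 -0.25  1.06  0.33  1.82 -1.58]
turn 0 tcp [0.62 0.09 0.75] z [ 0.05 -0.24 -0.97] tilt 0.25 head -1.38 q [-0.09  0.28 -0.25  1.06  0.33  1.82 -1.58]
B tcp [0.71 0.09 0.92] z [ 0.42 -0.23 -0.88] tilt 0.50 head -0.51 q [-0.28  0.68  0.37  0.07 -0.    1.97 -1.32]
B tcp [0.71 0.09 1.  ] z [ 0.75 -0.2  -0.62] tilt 0.90 head -0.26 q [-0.25  0.65  0.36  0.   -0.01  1.64 -1.29]
B tcp [0.72 0.08 1.08] z [ 0.96 -0.15 -0.25] tilt 1.32 head -0.15 q [-0.24  0.63  0.36  0.   -0.02  1.23 -1.28]
C 12 tcp [0.55 0.1  0.7 ] z [ 0.92 -0.16 -0.35] tilt 1.22 head -0.18 q [-0.69 -0.18  0.29  1.81  1.08  0.59 -2.21]
C 7 tcp [0.45 0.13 0.5 ] z [ 0.91 -0.17 -0.38] tilt 1.18 head -0.18 q [-0.06 -0.25 -0.41  2.26  1.47  0.48 -2.85]
C 6 tcp [0.42 0.14 0.35] z [ 0.79 -0.18 -0.58] tilt 0.95 head -0.23 q [ 0.96 -0.41 -1.39  2.39  1.22  0.19 -2.85]
C 16 tcp [0.4  0.14 0.2 ] z [ 0.46 -0.   -0.89] tilt 0.48 head -0.01 q [ 0
[... 1508 characters left out ...]
0.01  1.64  0.2 ]
B tcp [0.72 0.08 1.08] z [ 0.96 -0.14 -0.25] tilt 1.32 head -0.15 q [-0.24  0.63  0.35  0.   -0.02  1.23  0.22]
C 12 tcp [0.55 0.1  0.7 ] z [ 0.92 -0.16 -0.35] tilt 1.22 head -0.17 q [-0.68 -0.18  0.28  1.81  1.07  0.58 -0.71]
C 6 tcp [0.45 0.13 0.5 ] z [ 0.92 -0.16 -0.35] tilt 1.22 head -0.17 q [-0.65 -0.23  0.11  2.27  1.65  0.62 -1.47]
C 4 tcp [0.42 0.14 0.35] z [ 0.92 -0.16 -0.35] tilt 1.22 head -0.17 q [-0.69  0.    0.09  2.46  2.08  0.77 -2.09]
C 6 tcp [0.4  0.14 0.2 ] z [ 0.92 -0.18 -0.35] tilt 1.21 head -0.19 q [-0.69  0.44  0.05  2.5   2.3   1.06 -2.56]
C 2 tcp [0.4  0.14 0.13] z [ 0.92 -0.18 -0.35] tilt 1.21 head -0.19 q [-0.68  0.67  0.04  2.47  2.36  1.19 -2.72]
```

The simulation gives a workable route: turn the tool by about -2.1 rad, move to the front, stretch up and out so it tilts to about 1.2 rad, then come back down with the tilt held. I'll start with the turn.

>>> send_rows([
  [[0,0,0,-1,1],[0,0,0,-1,1],[0,0,0,-1,1],[0,0,0,-1,1],[0,0,0,-1,1],[0,0,0,-1,1],[0,0,0,-1,1],[0,0,0,-1,1],[0,0,0,-1,1],[0,0,0,-1,1]],
])

```text
clock: 3.7
tool_pos: [0.1694, -0.676, 0.7805]
tcp_rot: [0.1, 0.635, 0.762, -0.072]
ft_force: [-0.1, 0.1, 0.2]
opening: -0.0003
gripper_force: 0.0
```

>>> send_rows([
  [[0,0,0,-1,1],[0,0,0,-1,1],[0,0,0,-1,1],[0,0,0,-1,1]],
])

```text
clock: 4.1
tool_pos: [0.1693, -0.676, 0.7805]
tcp_rot: [0.074, 0.382, 0.916, -0.099]
ft_force: [0.3, 0.3, -0.4]
opening: 0.0001
gripper_force: 0.0
```

```bash
cat > st.py <<'E'
import sys
from h import *
from kin import R
np.set_printoptions(precision=3,suppress=True)
def st(*targets):
    o=arm.get_obs();Q=o['tcp_rot'];C=R.from_quat([*Q[1:],Q[0]]);t=np.array(o['tool_pos']);z=C.as_matrix()[:,2]
    print('t %.2f'%o['clock'],'tcp',t,'tip',t+.1734*z,'tilt %.3f head %.3f'%(np.arccos(-z[2]),np.arctan2(z[1],z[0])),'q',np.array(o['qpos']),'F',np.array(o['ft_force']))
    print(C.as_matrix())
    for g in targets:
        d=C.inv().apply(np.array(g)-t)/.03;print('to',g,'units',d,'rows>=',abs(d).max());t=np.array(g)
if __name__=='__main__': st(*[eval(a) for a in sys.argv[1:]])
E
python3 st.py "[.45,-.45,.78]" "[.62,.09,.80]"
```

```text
t 4.10 tcp [ 0.169 -0.676  0.781] tip [ 0.18  -0.717  0.612] tilt 0.247 head -1.324 q [1.251 0.378 0.02  0.853 0.006 1.664 2.051] F [ 0.285  0.314 -0.358]
[[-0.698  0.714  0.06 ]
 [ 0.685  0.689 -0.237]
 [-0.21  -0.124 -0.97 ]]
to [0.45, -0.45, 0.78] units [-1.361 11.872 -1.208] rows>= 11.872126474463924
to [0.62, 0.09, 0.8] units [ 8.238 16.365 -4.57 ] rows>= 16.364913109303806
```

>>> send_rows([
  [[-0.1,1,-0.1,0,1],[-0.1,1,-0.1,0,1],[-0.1,1,-0.1,0,1],[-0.1,1,-0.1,0,1],[-0.1,1,-0.1,0,1],[-0.1,1,-0.1,0,1],[-0.1,1,-0.1,0,1],[-0.1,1,-0.1,0,1],[-0.1,1,-0.1,0,1],[-0.1,1,-0.1,0,1]],
])

```text
clock: 5.1
tool_pos: [0.4045, -0.4833, 0.7793]
tcp_rot: [0.074, 0.385, 0.915, -0.098]
ft_force: [-0.1, 0.2, 0.2]
opening: 0.0001
gripper_force: 0.0
```

>>> send_rows([
  [[0.5,1,-0.3,0,1],[0.5,1,-0.3,0,1],[0.5,1,-0.3,0,1],[0.5,1,-0.3,0,1],[0.5,1,-0.3,0,1],[0.5,1,-0.3,0,1],[0.5,1,-0.3,0,1],[0.5,1,-0.3,0,1],[0.5,1,-0.3,0,1],[0.5,1,-0.3,0,1]],
])

```text
clock: 6.1
tool_pos: [0.5098, -0.1527, 0.7985]
tcp_rot: [0.075, 0.385, 0.915, -0.098]
ft_force: [0.2, 0.3, -0.8]
opening: -0.0001
gripper_force: 0.0
```

```bash
python3 st.py "[.62,.09,.80]"
```

```text
t 6.10 tcp [ 0.51  -0.153  0.798] tip [ 0.52  -0.194  0.63 ] tilt 0.246 head -1.318 q [ 0.487  0.079 -0.371  1.188  0.264  1.782  0.961] F [ 0.187  0.307 -0.758]
[[-0.693  0.719  0.061]
 [ 0.69   0.685 -0.236]
 [-0.212 -0.121 -0.97 ]]
to [0.62, 0.09, 0.8] units [ 3.025  8.174 -1.735] rows>= 8.173505461829995
```

>>> send_rows([
  [[0.4,1,-0.2,0,1],[0.4,1,-0.2,0,1],[0.4,1,-0.2,0,1],[0.4,1,-0.2,0,1],[0.4,1,-0.2,0,1],[0.4,1,-0.2,0,1],[0.4,1,-0.2,0,1],[0.4,1,-0.2,0,1]],
])

```text
clock: 6.9
tool_pos: [0.6132, 0.0885, 0.7952]
tcp_rot: [0.074, 0.385, 0.915, -0.097]
ft_force: [0.5, 0.1, 0.5]
opening: -0.0002
gripper_force: 0.0
```

>>> send_rows([
  [[-0.6,0.4,-1,0,1],[-0.6,0.4,-1,0,1],[-0.6,0.4,-1,0,1],[-0.6,0.4,-1,0,1],[-0.6,0.4,-1,0,1],[-0.6,0.4,-1,0,1],[-0.6,0.4,-1,0,1],[-0.6,0.4,-1,0,1]],
])

```text
clock: 7.7
tool_pos: [0.6887, 0.0555, 0.8168]
tcp_rot: [0.076, 0.389, 0.914, -0.083]
ft_force: [-0.2, -0.3, 0.7]
opening: 0.0002
gripper_force: 0.0
```

```bash
python3 st.py "[.82,.12,1.1]"
```

```text
t 7.70 tcp [0.689 0.055 0.817] tip [0.702 0.019 0.648] tilt 0.226 head -1.234 q [-0.462  0.524  0.663  0.643 -0.119  1.966  0.831] F [-0.184 -0.336  0.689]
[[-0.686  0.724  0.074]
 [ 0.699  0.683 -0.212]
 [-0.204 -0.093 -0.974]]
to [0.82, 0.12, 1.1] units [-3.423  3.756 -9.331] rows>= 9.330847910326431
```

>>> send_rows([
  [[-0.35,0.3,-1,0,1],[-0.35,0.3,-1,0,1],[-0.35,0.3,-1,0,1],[-0.35,0.3,-1,0,1],[-0.35,0.3,-1,0,1],[-0.35,0.3,-1,0,1],[-0.35,0.3,-1,0,1],[-0.35,0.3,-1,0,1]],
])

```text
clock: 8.5
tool_pos: [0.6503, 0.0753, 0.9134]
tcp_rot: [0.171, 0.376, 0.91, -0.049]
ft_force: [0.3, 0.2, -0.1]
opening: 0.0004
gripper_force: 0.0
```

```bash
python3 st.py "[.75,.12,1.2]"
```

```text
t 8.50 tcp [0.65  0.075 0.913] tip [0.698 0.037 0.751] tilt 0.358 head -0.671 q [-0.484  0.499  0.727  0.467 -0.153  1.966  0.834] F [ 0.251  0.217 -0.101]
[[-0.659  0.7    0.275]
 [ 0.666  0.713 -0.218]
 [-0.349  0.039 -0.936]]
to [0.75, 0.12, 1.2] units [-4.528  3.763 -8.359] rows>= 8.358593358993804
```

>>> send_rows([
  [[-0.5,0.3,-1,0,1],[-0.5,0.3,-1,0,1],[-0.5,0.3,-1,0,1],[-0.5,0.3,-1,0,1],[-0.5,0.3,-1,0,1],[-0.5,0.3,-1,0,1],[-0.5,0.3,-1,0,1],[-0.5,0.3,-1,0,1],[-0.5,0.3,-1,0,1],[-0.5,0.3,-1,0,1]],
])

```text
clock: 9.5
tool_pos: [0.5612, 0.0774, 1.0319]
tcp_rot: [0.287, 0.354, 0.89, -0.01]
ft_force: [-0.5, -0.7, -0.1]
opening: 0.0
gripper_force: 0.0
```

```bash
python3 st.py "[.75,.12,1.3]"
```

```text
t 9.50 tcp [0.561 0.077 1.032] tip [0.649 0.039 0.887] tilt 0.583 head -0.412 q [-0.512  0.43   0.861  0.283 -0.226  1.966  0.868] F [-0.489 -0.67  -0.097]
[[-0.585  0.636  0.504]
 [ 0.625  0.749 -0.22 ]
 [-0.518  0.186 -0.835]]
to [0.75, 0.12, 1.3] units [-7.421  6.728 -4.604] rows>= 7.421176352424046
```

>>> send_rows([
  [[-1,0.8,-0.8,0,1],[-1,0.8,-0.8,0,1],[-1,0.8,-0.8,0,1],[-1,0.8,-0.8,0,1],[-1,0.8,-0.8,0,1],[-1,0.8,-0.8,0,1],[-1,0.8,-0.8,0,1],[-1,0.8,-0.8,0,1]],
])

```text
clock: 10.3
tool_pos: [0.586, -0.0504, 1.0412]
tcp_rot: [0.3, 0.418, 0.854, 0.08]
ft_force: [4.6, 14.8, 1.8]
opening: -0.0001
gripper_force: 0.0
```

```bash
python3 st.py "[.75,.12,1.3]"
```

```text
t 10.30 tcp [ 0.586 -0.05   1.041] tip [ 0.687 -0.07   0.901] tilt 0.632 head -0.196 q [-0.157  0.503  1.219  0.174 -0.929  1.925  0.824] F [ 4.562 14.766  1.841]
[[-0.47   0.666  0.58 ]
 [ 0.762  0.637 -0.115]
 [-0.446  0.388 -0.807]]
to [0.75, 0.12, 1.3] units [-2.089 10.605 -4.443] rows>= 10.60457046854628
```

>>> send_rows([
  [[0.3,-0.1,-1,0,1],[0.3,-0.1,-1,0,1],[0.3,-0.1,-1,0,1],[0.3,-0.1,-1,0,1],[0.3,-0.1,-1,0,1],[0.3,-0.1,-1,0,1]],
])

```text
clock: 10.9
tool_pos: [0.422, -0.0024, 1.1154]
tcp_rot: [0.329, 0.414, 0.845, 0.08]
ft_force: [-0.8, 2.1, -0.3]
opening: -0.0004
gripper_force: 0.0
```

```bash
python3 st.py "[.3,.06,1.25]"
```

```text
t 10.90 tcp [ 0.422 -0.002  1.115] tip [ 0.53  -0.026  0.982] tilt 0.691 head -0.215 q [-0.568  0.202  0.862  0.337 -0.175  1.966  0.763] F [-0.768  2.077 -0.283]
[[-0.442  0.646  0.622]
 [ 0.752  0.645 -0.136]
 [-0.489  0.408 -0.771]]
to [0.3, 0.06, 1.25] units [ 1.165  0.543 -6.271] rows>= 6.271344709215986
```

>>> send_rows([
  [[0,0.1,-1,0,1],[0,0.1,-1,0,1],[0,0.1,-1,0,1],[0,0.1,-1,0,1],[-0.2,0.2,-1,0,1],[-0.2,0.2,-1,0,1],[-0.2,0.2,-1,0,1],[-0.2,0.2,-1,0,1]],
])

```text
clock: 11.7
tool_pos: [0.3026, 0.028, 1.1687]
tcp_rot: [0.398, 0.398, 0.82, 0.103]
ft_force: [-0.7, -0.5, -0.1]
opening: -0.0
gripper_force: 0.0
```

```bash
python3 st.py "[.3,.06,1.3]"
```

```text
t 11.70 tcp [0.303 0.028 1.169] tip [0.43  0.003 1.054] tilt 0.847 head -0.198 q [-1.5    0.086  1.571  0.336  0.041  1.966  0.731] F [-0.664 -0.465 -0.119]
[[-0.366  0.571  0.735]
 [ 0.736  0.661 -0.147]
 [-0.57   0.486 -0.662]]
to [0.3, 0.06, 1.3] units [-1.68   2.785 -3.119] rows>= 3.1193159256144862
```

>>> send_rows([
  [[-0.6,0.6,-1,0,1],[-0.6,0.6,-1,0,1],[-0.6,0.6,-1,0,1],[-0.6,0.6,-1,0,1],[-0.6,0.6,-1,0,1],[-0.6,0.6,-1,0,1],[-0.6,0.6,-1,0,1]],
])

```text
clock: 12.4
tool_pos: [0.223, 0.0378, 1.2156]
tcp_rot: [0.48, 0.376, 0.781, 0.134]
ft_force: [0.4, -0.3, -0.3]
opening: 0.0
gripper_force: 0.0
```

```bash
python3 st.py "[.55,.1,.75]"
python3 - <<'E'
from sim import *
from station import arm
q=np.array(arm.get_obs()['qpos']);show('0',q);q0=q
for tr in (0,-.9):
  q=turn(q0,tr)
  for tg in([.5,.1,.9],[.55,.1,.7],[.45,.13,.5],[.42,.14,.35],[.40,.14,.2],[.40,.14,.12]):
        q,k=go(q,tg);show(f'C {k}',q)
E
```

```text
t 12.40 tcp [0.223 0.038 1.216] tip [0.37  0.011 1.128] tilt 1.042 head -0.177 q [-1.545  0.084  1.57   0.144  0.095  1.966  0.738] F [ 0.412 -0.257 -0.329]
[[-0.257  0.46   0.85 ]
 [ 0.716  0.681 -0.152]
 [-0.649  0.57  -0.504]]
to [0.55, 0.1, 0.75] units [ 8.757 -2.419 16.775] rows>= 16.774674522721593
0 tcp [0.21 0.05 1.22] z [ 0.84 -0.2  -0.5 ] tilt 1.04 head -0.24 q [-1.54  0.08  1.57  0.14  0.1   1.97  0.74]
C 12 tcp [0.5 0.1 0.9] z [ 0.77 -0.22 -0.61] tilt 0.92 head -0.28 q [-1.96 -0.41  0.97  1.3   1.15  1.51 -0.02]
C 6 tcp [0.55 0.1  0.7 ] z [ 0.77 -0.22 -0.61] tilt 0.92 head -0.28 q [-1.83 -0.4   1.1   1.69  1.16  1.15 -0.25]
C 6 tcp [0.45 0.13 0.5 ] z [ 0.77 -0.22 -0.61] tilt 0.92 head -0.28 q [-1.65 -0.39  0.92  2.17  1.33  1.   -0.7 ]
C 4 tcp [0.42 0.14 0.35] z [ 0.77 -0.22 -0.61] tilt 0.92 head -0.28 q [-1.67 -0.07  1.07  2.38  1.52  0.67 -1.16]
C 4 tcp [0.4  0.14 0.2 ] z [ 0.75 -0.23 -0.62] tilt 0.91 head -0.30 q [-1.11  0.37  0.52  2.46  2.03  0.56 -1.96]
C 2 tcp [0.4  0.14 0.12] z [ 0.75 -0.23 -0.62] tilt 0.91 head -0.30 q [-1.    0.62  0.39  2.44  2.26  0.66 -2.31]
C 12 tcp [0.5 0.1 0.9] z [ 0.78 -0.21 -0.59] tilt 0.94 head -0.26 q [-1.94 -0.41  0.96  1.31  1.16  1.48  0.88]
C 6 tcp [0.55 0.1  0.7 ] z [ 0.78 -0.21 -0.59] tilt 0.94 head -0.26 q [-1.82 -0.4   1.08  1.7   1.17  1.12  0.65]
C 6 tcp [0.45 0.13 0.5 ] z [ 0.78 -0.21 -0.59] tilt 0.94 head -0.26 q [-1.64 -0.39  0.91  2.18  1.36  0.98  0.18]
C 4 tcp [0.42 0.14 0.35] z [ 0.78 -0.21 -0.59] tilt 0.94 head -0.26 q [-1.66 -0.07  1.05  2.38  1.57  0.67 -0.3 ]
C 4 tcp [0.4  0.14 0.2 ] z [ 0.77 -0.22 -0.6 ] tilt 0.93 head -0.28 q [-1.07  0.37  0.48  2.47  2.08  0.6  -1.1 ]
C 2 tcp [0.4  0.14 0.12] z [ 0.77 -0.22 -0.6 ] tilt 0.93 head -0.28 q [-0.97  0.62  0.36  2.44  2.28  0.7  -1.42]
```

>>> send_rows([
  [[-0.6,0.5,-1,-0.96,1],[-0.7,0.4,-1,-0.96,1],[-0.75,0.3,-1,-0.96,1],[-0.8,0.1,-1,-0.96,1],[-0.85,0,-1,-0.96,1]],
])

```text
clock: 12.9
tool_pos: [0.154, 0.0336, 1.2395]
tcp_rot: [0.553, 0.073, 0.829, -0.045]
ft_force: [-0.2, -0.1, 0.8]
opening: -0.0
gripper_force: 0.0
```

```bash
python3 st.py "[.48,.08,.9]" "[.5,.1,.7]"
python3 - <<'E'
from sim import *
from station import arm
q=np.array(arm.get_obs()['qpos'])
for tg in([.48,.08,.9],[.5,.1,.7],[.45,.13,.5],[.42,.14,.35],[.40,.14,.2],[.40,.14,.12]):
        q,k=go(q,tg);show(f'C {k}',q)
E
```

```text
t 12.90 tcp [0.154 0.034 1.24 ] tip [0.312 0.007 1.173] tilt 1.177 head -0.169 q [-2.259  0.053  1.57   0.057  0.824  1.966  1.48 ] F [-0.174 -0.091  0.778]
[[-0.377  0.171  0.91 ]
 [ 0.071  0.985 -0.155]
 [-0.923  0.006 -0.384]]
to [0.48, 0.08, 0.9] units [ 6.462  3.305 13.997] rows>= 13.997010292097885
to [0.5, 0.1, 0.7] units [5.952 0.728 3.062] rows>= 5.952075938123626
C 14 tcp [0.48 0.08 0.9 ] z [ 0.83 -0.22 -0.51] tilt 1.04 head -0.26 q [-1.7  -0.41  0.8   1.4   1.16  1.37  0.69]
C 5 tcp [0.5 0.1 0.7] z [ 0.83 -0.22 -0.51] tilt 1.04 head -0.26 q [-1.52 -0.4   0.8   1.81  1.21  1.07  0.39]
C 6 tcp [0.45 0.13 0.5 ] z [ 0.83 -0.22 -0.51] tilt 1.04 head -0.26 q [-1.48 -0.32  0.79  2.21  1.44  0.91 -0.09]
C 4 tcp [0.42 0.14 0.35] z [ 0.83 -0.23 -0.51] tilt 1.04 head -0.26 q [-1.47 -0.03  0.86  2.41  1.72  0.7  -0.65]
C 4 tcp [0.4  0.14 0.2 ] z [ 0.83 -0.23 -0.51] tilt 1.04 head -0.27 q [-1.06  0.4   0.44  2.48  2.15  0.73 -1.39]
C 2 tcp [0.4  0.14 0.12] z [ 0.83 -0.23 -0.51] tilt 1.04 head -0.27 q [-0.99  0.66  0.35  2.45  2.29  0.84 -1.67]
```

Tilt is 1.18 rad, the closing line is horizontal and the heading is good. Now coming back down.

>>> send_rows([
  [[0.45,0.25,1,0,1],[0.45,0.25,1,0,1],[0.45,0.25,1,0,1],[0.45,0.25,1,0,1],[0.45,0.25,1,0,1],[0.45,0.25,1,0,1],[0.45,0.25,1,0,1]],
])

```text
clock: 13.6
tool_pos: [0.3413, 0.0767, 1.1822]
tcp_rot: [0.516, 0.081, 0.852, -0.047]
ft_force: [-0.7, 0.2, 0.3]
opening: 0.0002
gripper_force: 0.0
```

```bash
python3 st.py "[.48,.08,.9]" "[.5,.1,.7]"
```

```text
t 13.60 tcp [0.341 0.077 1.182] tip [0.492 0.048 1.102] tilt 1.088 head -0.185 q [-2.022  0.02   1.57   0.433  0.549  1.702  1.296] F [-0.675  0.183  0.327]
[[-0.455  0.186  0.871]
 [ 0.09   0.983 -0.163]
 [-0.886  0.004 -0.464]]
to [0.48, 0.08, 0.9] units [6.239 0.927 8.37 ] rows>= 8.369539537638836
to [0.5, 0.1, 0.7] units [5.663 0.751 3.564] rows>= 5.662649755907555
```

>>> send_rows([
  [[0.9,0.1,1,0,1],[0.9,0.1,1,0,1],[0.9,0.1,1,0,1],[0.9,0.1,1,0,1],[0.9,0.1,1,0,1],[0.9,0.1,1,0,1],[0.9,0.1,1,0,1]],
])

```text
clock: 14.3
tool_pos: [0.4851, 0.1894, 1.0179]
tcp_rot: [0.46, 0.036, 0.886, -0.049]
ft_force: [-0.2, -1.5, -0.2]
opening: -0.0003
gripper_force: 0.0
```

```bash
python3 st.py "[.44,.11,.7]" "[.39,.14,.4]" "[.39,.15,.14]"
```

```text
t 14.30 tcp [0.485 0.189 1.018] tip [0.626 0.169 0.919] tilt 0.961 head -0.146 q [-1.926 -0.02   1.309  0.911  0.621  1.451  1.067] F [-0.179 -1.464 -0.21 ]
[[-0.575  0.108  0.811]
 [ 0.018  0.993 -0.12 ]
 [-0.818 -0.054 -0.573]]
to [0.44, 0.11, 0.7] units [ 9.482 -2.221  5.17 ] rows>= 9.482485518300043
to [0.39, 0.14, 0.4] units [9.155 1.35  4.258] rows>= 9.155425278504413
to [0.39, 0.15, 0.14] units [7.094 0.797 4.926] rows>= 7.094072300076441
```

>>> send_rows([
  [[0.7,-0.15,0.4,0,1],[0.7,-0.15,0.4,0,1],[0.7,-0.15,0.4,0,1],[0.7,-0.15,0.4,0,1],[0.7,-0.15,0.4,0,1],[0.7,-0.15,0.4,0,1],[0.7,-0.15,0.4,0,1]],
])

```text
clock: 15.0
tool_pos: [0.4723, 0.1332, 0.8596]
tcp_rot: [0.457, 0.046, 0.887, -0.044]
ft_force: [0.5, 0.2, 0.2]
opening: -0.0002
gripper_force: 0.0
```

```bash
python3 st.py "[.42,.11,.6]" "[.39,.14,.4]" "[.39,.15,.14]"
python3 - <<'E'
from sim import *
from station import arm
q=np.array(arm.get_obs()['qpos'])
for tg in([.42,.11,.6],[.40,.13,.35],[.38,.14,.2],[.38,.14,.14]):
        q,k=go(q,tg);show(f'C {k}',q)
E
```

```text
t 15.00 tcp [0.472 0.133 0.86 ] tip [0.612 0.112 0.759] tilt 0.954 head -0.148 q [-1.603 -0.394  0.686  1.47   1.039  1.387  0.709] F [0.493 0.225 0.159]
[[-0.578  0.122  0.807]
 [ 0.042  0.992 -0.121]
 [-0.815 -0.036 -0.579]]
to [0.42, 0.11, 0.6] units [ 8.026 -0.667  3.695] rows>= 8.025825696174012
to [0.39, 0.14, 0.4] units [6.052 1.111 2.93 ] rows>= 6.051867122835137
to [0.39, 0.15, 0.14] units [7.076 0.645 4.974] rows>= 7.075604267684667
C 7 tcp [0.42 0.11 0.6 ] z [ 0.8  -0.17 -0.58] tilt 0.95 head -0.21 q [-1.02 -0.41  0.38  2.09  1.03  0.9   0.4 ]
C 7 tcp [0.4  0.13 0.35] z [ 0.8  -0.17 -0.58] tilt 0.95 head -0.21 q [-0.95 -0.1   0.36  2.44  1.61  0.61 -0.46]
C 7 tcp [0.38 0.14 0.2 ] z [ 0.77 -0.2  -0.6 ] tilt 0.93 head -0.26 q [-0.79  0.32  0.15  2.5   2.06  0.7  -1.16]
C 2 tcp [0.38 0.14 0.14] z [ 0.77 -0.2  -0.6 ] tilt 0.93 head -0.26 q [-0.75  0.51  0.11  2.49  2.22  0.8  -1.39]
```

>>> send_rows([
  [[0.8,-0.05,0.35,0,1],[0.8,-0.05,0.35,0,1],[0.8,-0.05,0.35,0,1],[0.8,-0.05,0.35,0,1],[0.8,-0.05,0.35,0,1],[0.8,-0.05,0.35,0,1],[0.8,-0.05,0.35,0,1],[0.8,-0.05,0.35,0,1],[0.8,-0.05,0.35,0,1],[0.8,-0.05,0.35,0,1]],
])

```text
clock: 16.0
tool_pos: [0.4161, 0.1158, 0.6038]
tcp_rot: [0.457, 0.046, 0.887, -0.045]
ft_force: [0.2, 0.6, 0.9]
opening: 0.0001
gripper_force: 0.0
```

```bash
python3 st.py "[.39,.14,.4]" "[.38,.145,.2]"
python3 - <<'E'
from sim import *
from station import arm
q=np.array(arm.get_obs()['qpos'])
for tg in([.40,.13,.35],[.38,.14,.2],[.40,.14,.14],[.48,.14,.13]):
        q,k=go(q,tg);show(f'C {k}',q)
E
```

```text
t 16.00 tcp [0.416 0.116 0.604] tip [0.556 0.095 0.504] tilt 0.955 head -0.150 q [-0.837 -0.407  0.203  2.089  0.942  0.893  0.44 ] F [0.205 0.619 0.865]
[[-0.578  0.123  0.807]
 [ 0.041  0.992 -0.122]
 [-0.815 -0.038 -0.578]]
to [0.39, 0.14, 0.4] units [6.075 0.947 3.126] rows>= 6.074879955976372
to [0.38, 0.145, 0.2] units [5.634 0.375 3.564] rows>= 5.634030980728644
C 7 tcp [0.4  0.13 0.35] z [ 0.8  -0.17 -0.58] tilt 0.95 head -0.21 q [-0.73 -0.09  0.15  2.44  1.61  0.59 -0.46]
C 8 tcp [0.38 0.14 0.2 ] z [ 0.77 -0.21 -0.6 ] tilt 0.93 head -0.26 q [-0.59  0.32 -0.06  2.5   2.04  0.76 -1.12]
C 2 tcp [0.4  0.14 0.14] z [ 0.77 -0.21 -0.6 ] tilt 0.93 head -0.26 q [-0.56  0.52 -0.06  2.45  2.21  0.84 -1.3 ]
C 2 tcp [0.48 0.14 0.13] z [ 0.77 -0.21 -0.6 ] tilt 0.93 head -0.26 q [-0.5   0.59 -0.01  2.3   2.27  0.76 -1.25]
```

>>> send_rows([
  [[0.7,0.13,0.45,0,1],[0.7,0.13,0.45,0,1],[0.7,0.13,0.45,0,1],[0.7,0.13,0.45,0,1],[0.7,0.13,0.45,0,1],[0.7,0.13,0.45,0,1],[0.7,0.13,0.45,0,1],[0.7,0.13,0.45,0,1]],
])

```text
clock: 16.8
tool_pos: [0.4102, 0.1409, 0.4036]
tcp_rot: [0.457, 0.046, 0.887, -0.045]
ft_force: [0.0, -0.7, -0.3]
opening: -0.0002
gripper_force: 0.0
```

```bash
python3 st.py "[.41,.145,.2]" "[.42,.145,.14]"
```

```text
t 16.80 tcp [0.41  0.141 0.404] tip [0.55  0.12  0.303] tilt 0.955 head -0.149 q [-0.771 -0.184  0.132  2.37   1.359  0.652 -0.197] F [ 0.012 -0.679 -0.305]
[[-0.578  0.122  0.807]
 [ 0.041  0.992 -0.121]
 [-0.815 -0.037 -0.578]]
to [0.41, 0.145, 0.2] units [5.542 0.387 3.899] rows>= 5.542095902380476
to [0.42, 0.145, 0.14] units [1.438 0.115 1.425] rows>= 1.4380560994975577
```

>>> send_rows([
  [[0.68,0.1,0.51,0,1],[0.68,0.1,0.51,0,1],[0.68,0.1,0.51,0,1],[0.68,0.1,0.51,0,1],[0.68,0.1,0.51,0,1],[0.68,0.1,0.51,0,1],[0.68,0.1,0.51,0,1],[0.68,0.1,0.51,0,1],[0.68,0.1,0.51,0,1]],
])

```text
clock: 17.7
tool_pos: [0.4191, 0.1589, 0.1732]
tcp_rot: [0.457, 0.046, 0.887, -0.044]
ft_force: [0.0, 0.0, 0.9]
opening: 0.0004
gripper_force: 0.0
```

```bash
python3 st.py "[.475,.151,.134]"
python3 - <<'E'
from h import *
c=arm.get_calibration('wrist');print(c)
w=arm.snapshot('wrist');s=arm.snapshot('scene')
cv2.imwrite('pics/w1full.png',w[:,:,::-1]);cv2.imwrite('pics/s1full.png',s[:,:,::-1])
f=lambda i,k:cv2.convertScaleAbs(cv2.resize(i,None,fx=k,fy=k,interpolation=cv2.INTER_CUBIC),alpha=1.5)
cv2.imwrite('pics/m1.png',np.vstack([f(w[:,:,::-1],.85)[:,:544],f(s[150:280,170:420,::-1],544/250)[:258]]))
E
```

```text
t 17.70 tcp [0.419 0.159 0.173] tip [0.559 0.138 0.073] tilt 0.955 head -0.148 q [-0.734  0.432  0.084  2.437  2.163  0.754 -1.272] F [0.005 0.038 0.873]
[[-0.578  0.122  0.807]
 [ 0.04   0.992 -0.121]
 [-0.815 -0.037 -0.578]]
to [0.475, 0.151, 0.134] units [-0.023  0.015  2.292] rows>= 2.291519032946588
{'fx': 296.27089021523796, 'fy': 296.27089021523796, 'cx': 322.0670593186153, 'cy': 199.85938922616978, 'k1': -0.04831876003753374, 'view': array([[ 1.21410447e-01,  9.91930017e-01, -3.65286858e-02,
        -2.01141486e-01],
       [ 2.85106171e-01,  4.00962147e-04,  9.58495858e-01,
        -1.97402859e-01],
       [ 9.50775460e-01, -1.26785964e-01, -2.82756688e-01,
        -3.31544345e-01],
       [ 0.00000000e+00,  0.00000000e+00,  0.00000000e+00,
         1.00000000e+00]])}
```

View pics/m1.png

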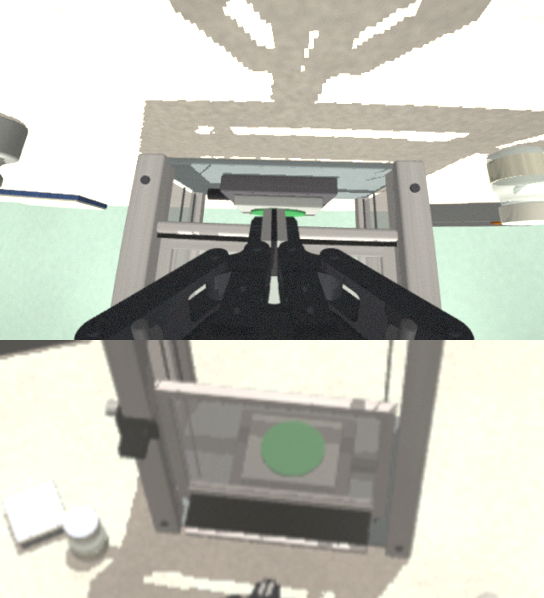

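The lower part shows the closed fingertips just in front of the lip, and the jar, carrier and weight are untouched. The upper part is the wrist view, upside down: the lip's front face spans x 158–398 near row 231, above the strip's dark line at row 238. I'll measure the lip's height from it, and the mark from two views.

Run:
```python
from h import *
np.set_printoptions(precision=4,suppress=True)
w=cv2.imread('pics/w1full.png');g=cv2.cvtColor(w,cv2.COLOR_BGR2GRAY).astype(int)
for c in(215,260,400,440):print(c,g[250:296,c].tolist())
s=cv2.cvtColor(cv2.imread('pics/s1full.png'),cv2.COLOR_BGR2GRAY).astype(int)
print('scene mark cols'); 
for c in(226,229,232,235):print(c,s[178:210,c].tolist())
def plane(r,p0=np.array([.6175,.2297,0]),p1=np.array([.5995,.0316,0])):
    n=np.cross(p1-p0,[0,0,1]);o,d=r;return o+d*((p0-o)@n)/(d@n)
for u,v in((215,262),(215,275),(440,266),(440,280)):print(u,v,plane(ray('wrist',u,v)))
for u,v in((226,196),(226,203),(233,203),(226,189)):print('mark',u,v,plane(ray('scene',u,v)))
```

```text
215 [105, 111, 111, 113, 109, 112, 112, 110, 111, 110, 108, 94, 102, 112, 116, 119, 120, 121, 120, 122, 128, 137, 155, 171, 169, 126, 54, 31, 29, 26, 41, 89, 119, 123, 122, 121, 121, 116, 118, 121, 118, 117, 125, 121, 120, 119]
260 [158, 160, 158, 159, 158, 159, 159, 159, 162, 160, 160, 160, 139, 105, 104, 111, 119, 120, 120, 120, 120, 124, 123, 138, 155, 172, 176, 107, 44, 32, 33, 30, 41, 74, 116, 119, 119, 117, 116, 117, 117, 103, 59, 30, 32, 25]
400 [157, 160, 159, 158, 157, 159, 157, 157, 158, 157, 156, 155, 158, 158, 157, 158, 155, 134, 101, 101, 110, 117, 120, 120, 119, 119, 124, 125, 137, 153, 167, 171, 132, 58, 29, 32, 22, 39, 78, 113, 121, 121, 120, 112, 80, 41]
440 [66, 68, 68, 73, 73, 77, 84, 83, 84, 87, 86, 86, 92, 91, 93, 94, 98, 98, 95, 94, 105, 109, 120, 117, 117, 119, 120, 123, 123, 137, 153, 166, 167, 121, 61, 32, 24, 29, 31, 60, 106, 121, 120, 121, 120, 120]
scene mark cols
226 [79, 79, 78, 77, 77, 73, 63, 52, 48, 46, 46, 47, 47, 47, 49, 51, 56, 52, 51, 49, 49, 48, 49, 49, 54, 92, 145, 169, 173, 173, 172, 173]
229 [79, 80, 79, 79, 80, 79, 76, 63, 48, 46, 46, 46, 47, 47, 47, 48, 47, 47, 47, 47, 47, 47, 48, 47, 48, 73, 126, 167, 171, 172, 173, 173]
232 [79, 80, 80, 79, 79, 78, 79, 72, 51, 47, 46, 45, 47, 46, 46, 46, 47, 46, 47, 47, 47, 47, 48, 46, 45, 51, 78, 113, 132, 150, 163, 167]
235 [79, 79, 80, 79, 79, 80, 79, 73, 53, 47, 45, 45, 46, 47, 47, 48, 47, 46, 47, 47, 47, 47, 46, 46, 45, 46, 55, 71, 77, 78, 78, 78]
215 262 [0.6013 0.0519 0.0708]
215 275 [0.6015 0.0532 0.08  ]
440 266 [0.616  0.2135 0.0673]
440 280 [0.616  0.2129 0.077 ]
mark 226 196 [0.6214 0.2728 0.255 ]
mark 226 203 [0.6218 0.2773 0.226 ]
mark 233 203 [0.6204 0.2617 0.2289]
mark 226 189 [0.621  0.2684 0.2826]
```

The lip's underside is at z≈0.069 and its middle at ≈0.0755, so the window is at 0. Now I slide the fingers under and start lifting.

>>> send_rows([
  [[0,0,0.6,0,1],[0,0,0.6,0,1],[0,0,0.6,0,1],[0,0,0.5,0,1],[0,0,0,0,1]],
])

```text
clock: 18.3
tool_pos: [0.4762, 0.1497, 0.1352]
tcp_rot: [0.458, 0.047, 0.886, -0.045]
ft_force: [-0.6, 0.4, -0.5]
opening: -0.0
gripper_force: 0.0
```

>>> send_rows([
  [[-0.2,-0.01,-0.14,0,1],[-0.2,-0.01,-0.14,0,1],[-0.2,-0.01,-0.14,0,1],[-0.2,-0.01,-0.14,0,1]],
])

```text
clock: 18.7
tool_pos: [0.4731, 0.1501, 0.1639]
tcp_rot: [0.456, 0.045, 0.888, -0.045]
ft_force: [-0.5, -0.4, -3.5]
opening: -0.0001
gripper_force: 1.5
```

```bash
python3 st.py
```

```text
t 18.70 tcp [0.473 0.15  0.164] tip [0.613 0.129 0.063] tilt 0.952 head -0.148 q [-0.665  0.498  0.123  2.342  2.262  0.695 -1.284] F [-0.546 -0.399 -3.478]
[[-0.58   0.121  0.805]
 [ 0.04   0.992 -0.12 ]
 [-0.813 -0.038 -0.58 ]]
```

Fingers bear at about 3.5 N. Continuing the lift to about 60 mm short of the mark.

>>> send_rows([
  [[-0.27,-0.01,-0.18,0,1],[-0.27,-0.01,-0.18,0,1],[-0.27,-0.01,-0.18,0,1],[-0.27,-0.01,-0.18,0,1],[-0.27,-0.01,-0.18,0,1],[-0.27,-0.01,-0.18,0,1],[-0.27,-0.01,-0.18,0,1],[-0.27,-0.01,-0.18,0,1]],
])

```text
clock: 19.5
tool_pos: [0.4738, 0.15, 0.24]
tcp_rot: [0.454, 0.045, 0.889, -0.045]
ft_force: [-6.7, 1.0, -3.3]
opening: -0.0003
gripper_force: 3.5
```

```bash
python3 st.py
python3 - <<'E'
from h import *
print(arm.get_calibration('wrist')['view'].tolist())
w=arm.snapshot('wrist');s=arm.snapshot('scene')
cv2.imwrite('pics/w2full.png',w[:,:,::-1]);cv2.imwrite('pics/s2full.png',s[:,:,::-1])
f=lambda i,k:cv2.convertScaleAbs(cv2.resize(i,None,fx=k,fy=k,interpolation=cv2.INTER_CUBIC),alpha=1.5)
cv2.imwrite('pics/m2.png',np.vstack([f(w[:,:,::-1],.85),f(s[150:270,180:390,::-1],544/210)[:258]]) if 0 else np.vstack([f(w[:,:,::-1],.85),f(s[155:255,180:390,::-1],544/210)]))
E
```

```text
t 19.50 tcp [0.474 0.15  0.24 ] tip [0.613 0.129 0.139] tilt 0.947 head -0.148 q [-0.724  0.298  0.189  2.348  2.054  0.58  -1.009] F [-6.651  0.967 -3.338]
[[-0.584  0.12   0.803]
 [ 0.039  0.992 -0.12 ]
 [-0.811 -0.039 -0.584]]
[[0.11957255101472328, 0.9920805765068467, -0.03845171987931735, -0.19532340654245822], [0.29239232589789466, 0.001823598855529725, 0.9562967124502922, -0.280204628538886], [0.9487935143116516, -0.12558982524496243, -0.2898586948757776, -0.3633287351546176], [0.0, 0.0, 0.0, 1.0]]
```

View pics/m2.png

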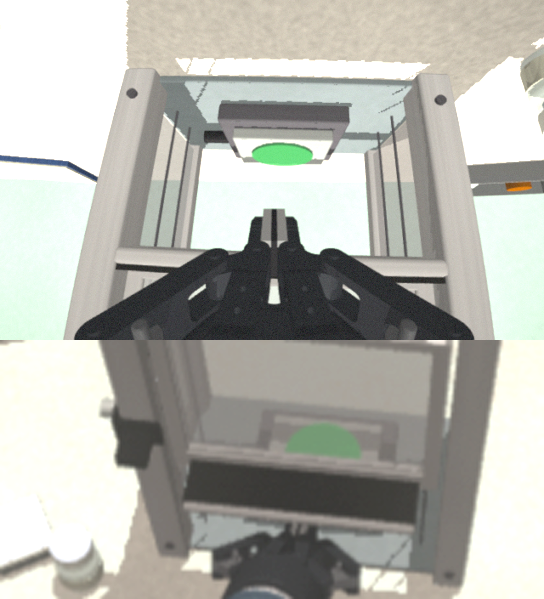

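The window is up and the fingers sit under the lip's middle: lip underside at row ≈248 in the wrist view, and in the scene crop the lip's left front corner at (186,508) and the mark's bottom front at (135,466). The mark isn't in the wrist view yet, so I'll measure both in the scene picture on the same plane.

Run:
```python
from h import *
np.set_printoptions(precision=4,suppress=True)
def plane(r,p0=np.array([.6175,.2297,0]),p1=np.array([.5995,.0316,0])):
    n=np.cross(p1-p0,[0,0,1]);o,d=r;return o+d*((p0-o)@n)/(d@n)
w=cv2.cvtColor(cv2.imread('pics/w2full.png'),cv2.COLOR_BGR2GRAY).astype(int)
s=cv2.cvtColor(cv2.imread('pics/s2full.png'),cv2.COLOR_BGR2GRAY).astype(int)
t=cv2.cvtColor(cv2.imread('pics/top0.png'),cv2.COLOR_BGR2GRAY).astype(int)
for c in(160,200,440,490):print('w',c,g if 0 else w[284:325,c].tolist())
for c in(254,262,330,336):print('s',c,s[205:232,c].tolist())
print('s mark 229',s[192:210,229].tolist());print('s mark row200',s[200,218:245].tolist())
print('top mark col 247',t[180:204,247].tolist(),'250',t[180:204,250].tolist(),'row194',t[194,238:258].tolist())
c=arm.get_calibration('wrist')
for v in range(288,316,3):print(v,plane(ray('wrist',200,v))[2],plane(ray('wrist',490,v))[2])
for v in range(208,226,3):print(v,plane(ray('scene',254,v))[2],plane(ray('scene',334,v))[2])
for v in(198,200,202,203,204):print('mark',v,plane(ray('scene',229,v)))
for v in(196,197,198,199):print('markT',v,plane(ray('top',248,v)))
```

```text
w 160 [91, 88, 89, 90, 87, 89, 89, 89, 103, 111, 120, 124, 129, 133, 133, 132, 132, 137, 133, 134, 135, 137, 142, 139, 144, 143, 133, 79, 37, 30, 30, 31, 27, 35, 70, 114, 127, 131, 133, 132, 130]
w 200 [126, 124, 121, 123, 122, 123, 110, 90, 82, 85, 102, 114, 118, 121, 129, 135, 134, 135, 133, 134, 134, 136, 137, 138, 139, 140, 142, 144, 143, 114, 65, 35, 26, 30, 37, 35, 29, 31, 28, 31, 30]
w 440 [120, 120, 120, 118, 118, 117, 116, 110, 112, 114, 111, 109, 106, 106, 104, 100, 100, 81, 82, 86, 99, 109, 115, 120, 128, 132, 134, 135, 133, 132, 135, 133, 136, 112, 69, 38, 35, 30, 31, 30, 30]
w 490 [126, 126, 125, 124, 127, 123, 124, 125, 124, 125, 124, 125, 125, 126, 124, 124, 124, 124, 90, 85, 84, 94, 105, 113, 119, 124, 130, 131, 134, 133, 132, 133, 132, 135, 138, 138, 142, 141, 142, 147, 133]
s 254 [43, 43, 43, 44, 43, 43, 43, 43, 43, 43, 43, 47, 73, 103, 103, 95, 96, 109, 110, 109, 102, 88, 90, 89, 96, 104, 111]
s 262 [42, 41, 42, 41, 42, 41, 41, 41, 41, 42, 41, 43, 48, 75, 103, 101, 91, 96, 111, 112, 113, 114, 114, 114, 113, 113, 113]
s 330 [99, 96, 78, 70, 47, 43, 42, 42, 42, 42, 4
[... 969 characters left out ...]
 0.16294369221422664
309 0.16973586122400772 0.16439347436428126
312 0.17119689917339187 0.1658369353412326
315 0.1726514872287878 0.16727416822679841
208 0.21643411681972702 0.24874635794593214
211 0.2034499637941679 0.23655656697255978
214 0.19019280204475786 0.2241199926380708
217 0.1766537467694015 0.2114288952337987
220 0.16282352349004803 0.19847520806767527
223 0.1486924464355558 0.1852505199965686
mark 198 [0.6209 0.2675 0.2481]
mark 200 [0.621  0.2687 0.2398]
mark 202 [0.6212 0.27   0.2315]
mark 203 [0.6212 0.2706 0.2273]
mark 204 [0.6213 0.2713 0.223 ]
markT 196 [0.621  0.2679 0.2291]
markT 197 [0.6217 0.2756 0.1868]
markT 198 [0.6224 0.2839 0.1408]
markT 199 [0.6233 0.293  0.0907]
```

Lip middle is at ≈0.168 and the mark middle at ≈0.2315–0.235. I'll raise it about 40 mm more and look again, now with the mark in the wrist view.

>>> send_rows([
  [[-0.27,-0.01,-0.2,0,1],[-0.27,-0.01,-0.2,0,1],[-0.27,-0.01,-0.2,0,1],[-0.27,-0.01,-0.2,0,1],[-0.05,0,-0.04,0,1]],
])

```text
clock: 20.1
tool_pos: [0.4747, 0.1503, 0.284]
tcp_rot: [0.457, 0.046, 0.887, -0.045]
ft_force: [-3.6, -0.1, -3.6]
opening: 0.0004
gripper_force: 2.2
```

```bash
python3 st.py
python3 - <<'E'
from h import *
w=arm.snapshot('wrist');s=arm.snapshot('scene')
cv2.imwrite('pics/w3full.png',w[:,:,::-1]);cv2.imwrite('pics/s3full.png',s[:,:,::-1])
cv2.imwrite('pics/m3.png',cv2.convertScaleAbs(cv2.resize(w[240:400,440:640,::-1],None,fx=3.5,fy=3.5,interpolation=cv2.INTER_CUBIC),alpha=1.5))
E
```

```text
t 20.10 tcp [0.475 0.15  0.284] tip [0.614 0.129 0.184] tilt 0.954 head -0.150 q [-0.755  0.193  0.219  2.336  1.894  0.549 -0.81 ] F [-3.649 -0.109 -3.6  ]
[[-0.578  0.123  0.806]
 [ 0.042  0.992 -0.122]
 [-0.815 -0.037 -0.579]]
```

View pics/m3.png

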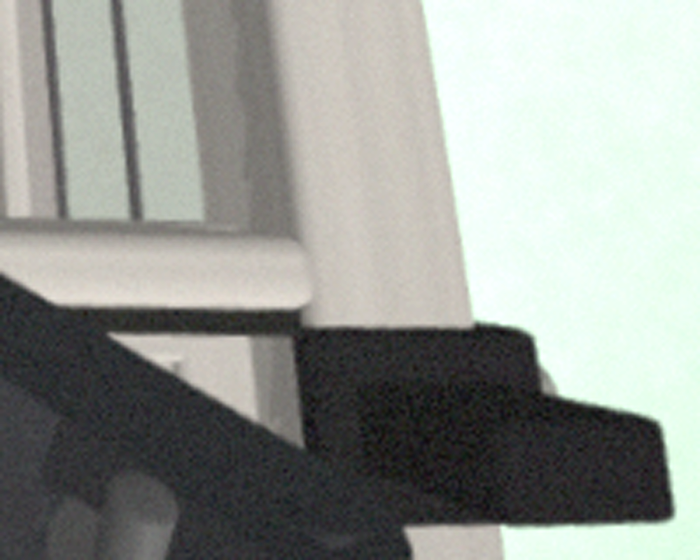

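The wrist view shows the tongue's front face at right, from (658,425) at its lower corner to (670,520) at its upper one. The lip's end is at (300,238) to (300,331). Both faces are about 27 px tall, matching 14 mm.

Run:
```python
from h import *
np.set_printoptions(precision=4,suppress=True)
def plane(r,p0=np.array([.6175,.2297,0]),p1=np.array([.5995,.0316,0])):
    n=np.cross(p1-p0,[0,0,1]);o,d=r;return o+d*((p0-o)@n)/(d@n)
c=arm.get_calibration('wrist')
for n,u,v in(('lipbot',300,238),('liptop',300,331),('mbot',658,425),('mtop',670,520)):print(n,plane(ray('wrist',440+u/3.5,240+v/3.5)))
```

```text
lipbot [0.6178 0.2325 0.2061]
liptop [0.6176 0.2309 0.2187]
mbot [0.6223 0.2823 0.2314]
mtop [0.6223 0.282  0.2439]
```

The gap is about 25–28 mm. I'll raise 20 mm and re-measure.

>>> send_rows([
  [[-0.18,-0.01,-0.13,0,1],[-0.18,-0.01,-0.13,0,1],[-0.18,-0.01,-0.13,0,1],[0,0,0,0,1]],
])

```text
clock: 20.6
tool_pos: [0.4754, 0.1504, 0.3037]
tcp_rot: [0.457, 0.046, 0.887, -0.045]
ft_force: [-4.5, 0.4, -1.2]
opening: 0.0001
gripper_force: 1.4
```

```bash
python3 st.py
python3 - <<'E'
from h import *
w=arm.snapshot('wrist')
cv2.imwrite('pics/w4full.png',w[:,:,::-1])
cv2.imwrite('pics/m4.png',cv2.convertScaleAbs(cv2.resize(w[240:400,440:640,::-1],None,fx=3.5,fy=3.5,interpolation=cv2.INTER_CUBIC),alpha=1.5))
E
```

```text
t 20.60 tcp [0.475 0.15  0.304] tip [0.615 0.129 0.204] tilt 0.955 head -0.150 q [-0.764  0.149  0.227  2.326  1.814  0.541 -0.708] F [-4.483  0.429 -1.178]
[[-0.577  0.123  0.807]
 [ 0.041  0.992 -0.122]
 [-0.815 -0.038 -0.578]]
```

View pics/m4.png

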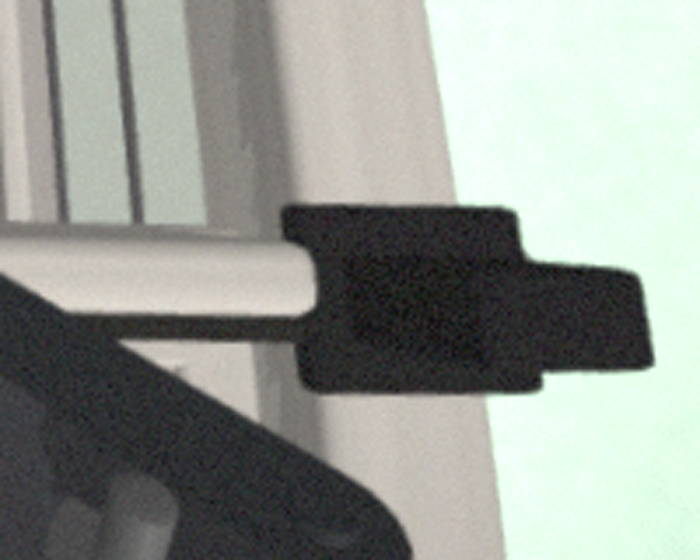

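The tongue's front runs from (640,272) to (653,370) and the lip's end from (303,240) to (300,341), so they are now nearly level.

Run:
```python
from h import *
np.set_printoptions(precision=4,suppress=True)
def plane(r,p0=np.array([.6175,.2297,0]),p1=np.array([.5995,.0316,0])):
    n=np.cross(p1-p0,[0,0,1]);o,d=r;return o+d*((p0-o)@n)/(d@n)
for n,u,v in(('lipbot',300,240),('liptop',300,341),('mbot',640,272),('mtop',653,370)):print(n,plane(ray('wrist',440+u/3.5,240+v/3.5)))
```

```text
lipbot [0.6177 0.2322 0.2264]
liptop [0.6176 0.2305 0.24  ]
mbot [0.6224 0.2831 0.2305]
mtop [0.6223 0.2825 0.244 ]
```

4 mm to go: a small nudge, hold, then drop the fingers straight down and draw back.

>>> send_rows([
  [[-0.1,0,-0.07,0,1],[0,0,0,0,1],[0,0,0,0,1],[0,0,0,0,1],[0,0,0,0,1]],
])

```text
clock: 21.15
tool_pos: [0.4756, 0.1506, 0.3072]
tcp_rot: [0.457, 0.046, 0.887, -0.045]
ft_force: [-3.8, 0.6, -1.1]
opening: -0.0003
gripper_force: 1.5
```

>>> send_rows([
  [[0.14,0,0.08,0,1],[0.27,0.01,0.18,0,1],[0.27,0.01,0.18,0,1],[0,0,-0.6,0,1],[0,0,-0.7,0,1],[0,0,-0.7,0,1],[0,0,-0.7,0,1],[0,0,0,0,1],[0,0,0,0,1]],
])

```text
clock: 22.05
tool_pos: [0.41, 0.161, 0.3309]
tcp_rot: [0.458, 0.046, 0.886, -0.044]
ft_force: [-0.0, -0.2, -0.8]
opening: 0.0002
gripper_force: 0.0
```

```bash
python3 st.py
python3 - <<'E'
from h import *
w=arm.snapshot('wrist');s=arm.snapshot('scene')
cv2.imwrite('pics/w5full.png',w[:,:,::-1])
f=lambda i,k:cv2.convertScaleAbs(cv2.resize(i,None,fx=k,fy=k,interpolation=cv2.INTER_CUBIC),alpha=1.5)
a=f(w[240:400,400:640,::-1],2.5);b=f(s[150:265,175:415,::-1],2.5);cv2.imwrite('pics/m5.png',np.vstack([a,b])[:600])
E
```

```text
t 22.05 tcp [0.41  0.161 0.331] tip [0.55  0.14  0.231] tilt 0.957 head -0.148 q [-0.842 -0.016  0.167  2.418  1.611  0.646 -0.56 ] F [-0.022 -0.158 -0.828]
[[-0.575  0.122  0.809]
 [ 0.041  0.992 -0.12 ]
 [-0.817 -0.036 -0.576]]
```

View pics/m5.png

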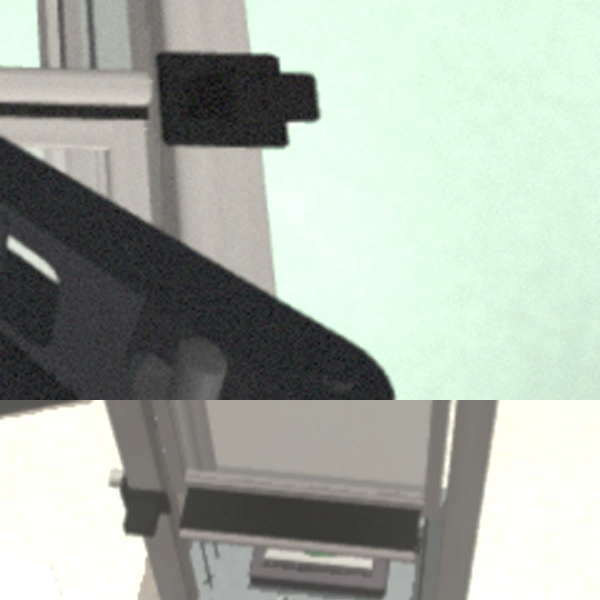

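The hand is clear. The lip's end spans rows 71–119 and the tongue's front rows 73–121, so they're level, with the window standing on its own.

Run:
```python
from h import *
np.set_printoptions(precision=4,suppress=True)
def plane(r,p0=np.array([.6175,.2297,0]),p1=np.array([.5995,.0316,0])):
    n=np.cross(p1-p0,[0,0,1]);o,d=r;return o+d*((p0-o)@n)/(d@n)
z={n:plane(ray('wrist',400+u/2.5,240+v/2.5))[2] for n,u,v in(('lb',140,71),('lt',145,119),('mb',312,73),('mt',318,121))}
e=(z['lb']+z['lt']-z['mb']-z['mt'])/2;print(z,e)
if abs(e)<.006: print(arm.close_job())
```

```text
{'lb': np.float64(0.22889984667978475), 'lt': np.float64(0.2425190500960608), 'mb': np.float64(0.22833641907608443), 'mt': np.float64(0.2420442144244872)} 0.000519131637636977
the job is handed in; nothing more can be done
None
```

I pushed the window up from beneath its lip until the lip was level with the mark (about 0.5 mm by my last measurement), drew the hand clear and handed in the job at about 22 s; the verdict was not shown to me.

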